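# Unlatch the slide case and load the slide carrier into the scanner

## Task

Flip the over-centre latch of the aluminium case open and lift its lid fully back so that it stays open. Take the slide carrier out of the foam by its middle, lay it flat on the scanner's narrow loading tongue in front of the scanning head and let go of it there; then grip it again by the end that faces you and slide it under the head until it rests against the stop. Let go, and leave the other lab things where they stand.

Things in the scene. Friction and masses are not known exactly. Their poses are not given: they have to be found in the camera images.
- case: Aluminium case fixed to the bench, left or right, 150 (x) x 220 (y) mm, rim 60 mm high, lid top 70 mm. Origin: centre of its underside; z up; +x to the hinge side, -x to the latch side, roughly towards the robot. Walls 5 mm.
- foam_recess (a point): Centre of the floor of the recess in the dark foam inside the case, 38 mm above the bench, over the case's origin, axes as the case's. Recess 184 (y) x 60 (x) mm, 12 mm deep. At the middle of each long side is a finger notch 56 mm wide (y) that reaches to 70 mm from the centre (x), its floor 5 mm above the bench.
- latch (a joint): Angle of the over-centre latch lever on the case's -x face: 0 = closed (upright, its nose over the lid's keeper so the lid cannot lift); grows as its top swings away from the lid, to the case's -x and down; stop at 1.7. A spring holds it shut below about 0.45 rad and snaps it open beyond; about 5 N at the tab moves it.
- latch_tab (a point): Middle of the steel tab standing up from the latch above the lid: 40 mm wide (case y), 5 mm thick (case x), from 8 to 46 mm above the lid's top. At latch 0 the point is 98 mm to -x of the case's origin, 96 mm above the bench. The pivot, parallel to the case's y, lies 15 mm to +x of it and 56 mm below.
- lid (a joint): Angle of the lid: 0 = shut, grows as its front (-x) edge rises, stop at 1.85. A stiff hinge: the lid stays at any angle; lifting by the handle takes about 7 N.
- lid_handle (a point): Centre of the black bar handle on the lid: round bar 12 mm thick, 90 mm long along the case's y, on two posts at its ends, axis 34 mm above the lid's top (28 mm free beneath the bar). Shut, it lies 20 mm to -x of the case's origin, 104 mm above the bench. Moves with the lid on a 105 mm radius.
- lid_hinge (a point): Hinge axis of the lid, parallel to the case's y, at the case's +x rim: 75 mm to +x of the case's origin and 60 mm above the bench.
- carrier_center (a point): Centre (half-way up) of the slide carrier: flat aluminium bar 180 (its x) x 56 (its y) x 12 (z) mm, about 0.22 kg, four glass slides set in its top; both ends are alike. It starts in the foam recess, top flush with the foam, its x along the case's y, with 2 mm play on each side.
- scanner: Low white slide scanner fixed to the bench, on the other side from the case. Origin: on the bench under its middle line; +x is the loading direction, away from the robot. Base plate 190 mm wide (y), 12 mm high, x -180 to 300 mm. Housing from x 140 mm, 130 mm high; its front edge, 67 mm high at x 140 mm, is the stop.
- scan_load (a point): Where the carrier's centre is when laid on the loading tongue: scanner x -80 mm, 51 mm above the bench; axes as the scanner's, carrier lengthwise along x. The tongue is a dark steel bar 40 mm wide (y), top 45 mm above the bench, x -180 to 20 mm; the carrier overhangs it by 8 mm on both sides.
- scan_home (a point): Where the carrier's centre is when home against the stop: scanner x 50 mm, 51 mm above the bench; its near end then sticks out 75 mm in front of the head. From x 20 to 140 mm the table is full width, level with the tongue, with side guides 66 mm apart, flared to about 90 mm at x 8 mm.
- scan_head (a point): Middle of the front lower edge of the scanning head, a bridge over the table: scanner x 35 mm, 73 mm above the bench (28 mm above the table). The bridge runs to x 95 mm, top 135 mm above the bench, black cap to 147 mm.
- beaker: Bystander: empty glass beaker, 68 mm wide, 90 mm high, between case and scanner. Origin under its centre.
- flask: Bystander: conical glass flask, 76 mm wide, 114 mm high, between case and scanner, farther back. Origin under its centre.
- petri: Bystander: clear culture dish, 87 mm wide, 24 mm high, in front between case and scanner. Origin under its centre.
- reagent: Bystander: amber bottle, 64 mm wide, 140 mm high, on the right. Origin under its centre.
- tube_rack: Bystander: rack of capped tubes, 70 x 200 x 94 mm, on the left. Origin under its centre.
- tip_box: Bystander: pipette tip box, 120 x 85 x 67 mm, on the right. Origin under its centre.
- slide_box: Bystander: small cardboard slide box, 90 x 30 x 28 mm, on the left in front. Origin under its centre.

How it is judged (in metres and radians):
On the way, in this order (a step that is already met when the one before it is completed fails the run):
1. the latch has been flipped open while the lid is still down (value of joint latch above 1.3 rad and value of joint lid below 0.3 rad), for 0.1 s.
2. the lid stands open, at least 80 degrees (value of joint lid above 1.4 rad), for 0.2 s.
3. the carrier lies flat on the loading tongue, outside the head, and has been let go (x of carrier_center in the frame of scanner between -0.16 and -0.04 m and y of carrier_center in the frame of scanner between -0.02 and 0.02 m and z of carrier_center in the frame of scanner between 0.047 and 0.055 m and contact force between the fingers and carrier below 0.2 N and linear speed of carrier below 0.02 m/s), for 0.1 s.
4. the carrier is gripped again and slid in under the head, lying on the table (x of carrier_center in the frame of scanner above 0 m and z of carrier_center in the frame of scanner below 0.058 m and contact force between the fingers and carrier above 6 N), for 0.1 s.
At the end, for the whole second after the job is handed in: The carrier lies flat and at rest on the scanner's table under the head, within 6 mm of the stop, between the guides (8 mm sideways, 0.1 rad), let go; the case's latch is open (over 1.3 rad) and its lid stands open (over 1.4 rad) (x of carrier_center in the frame of scanner between 0.044 and 0.053 m and y of carrier_center in the frame of scanner between -0.008 and 0.008 m and z of carrier_center in the frame of scanner between 0.047 and 0.055 m and angle between the x axis of carrier_center and the x axis of scanner, either way round below 0.1 rad and angle between carrier_center's own z axis and vertical below 0.05 rad and linear speed of carrier below 0.01 m/s and value of joint lid above 1.4 rad and value of joint latch above 1.3 rad); the robot touches nothing.
It fails at once if a bystander is moved by more than 40 mm or knocked over (distance of any of beaker, flask, petri, reagent, tube_rack, tip_box, slide_box from where it was at the start of the episode above 0.04 m or angle between any of beaker, flask, reagent, tube_rack's own z axis and vertical above 0.5 rad).
It also fails if it takes over 72 s, if anything falls off the work surface, if the arm or the gripper's body presses on something with over 40 N, if the wrist force passes 120 N, or if a joint passes its speed limit or range.

## Robot

A 7-joint arm with a two-finger parallel gripper is mounted at the origin on the work surface. World frame = base frame: x ahead of the robot, y to its left, z up, the work surface at z = 0. Lengths are in mm, angles in rad, forces in N, time in s.
With the tool pointing down it reaches from about 425 to 825 mm from the base axis. Payload 3.6 kg.
Tool frame: the origin (TCP) lies on the mounting face of the last link; the fingertips stand arm.tcp_to_tips ahead of it and the grasp point (between the pads) lies 167 mm ahead of it (arm.tcp_to_tips is the distance from the TCP to the fingertips, in mm); y points along the fingers, x is the direction in which the jaws open and shut, and the axes are right-handed (so a half turn about y gives the same grasp; the last joint's range is limited). The gripper opens to 93 mm and grips with 3 to 60 N. Pads are 15 mm wide; open, the fingers measure 128 mm over their backs; the gripper's body (75 mm by 188 mm) begins 65 mm behind the grasp point.
Start: joints at [1.099, 0.615, -0.013, 1.423, 0.008, 1.103, -0.04], TCP at [280.272, -586.45, 404.74] pointing down, gripper open.
Joint ranges: [-3.12, 3.12], [-0.3, 2.06], [-1.34, 1.32], [0.26, 2.42], [-1.36, 4.5], [0.01, 1.98], [-2.84, 2.84]. Speed limits (rad/s): [2.79, 2.79, 3.14, 3.14, 3.14, 3.14, 3.14].

## Interface

Orientations are given as a unit quaternion [x, y, z, w].
In Python, from plant import arm gives the robot as it stands.
- The arm moves only by the shell command python3 -m inch 'ROWS' [OPENING] [FORCE]. ROWS is JSON, a list of rows, each an object with "travel": the shift along the tool's x, y, z in m, a list of three; "yaw": the turn about the tool's y in rad. In form: [{"travel": [x, y, z], "yaw": yaw}, ...]. A call has exactly 10 rows; each row is the pose to reach, as a shift and turn from the pose commanded when the call began, along the tool's axes at that moment; what a row does not reach only later rows make up. A row lasts 1/8 s, in which the tool goes at most 62.5 mm and 10.7 degrees, less where a joint would pass 70% of its speed; a pose out of reach is approached as far as the arm can. A call with a gripper value outside its range is refused whole. OPENING is the closure, from 0 (fully open) to 1 (shut), set as the call begins (- or left out, the last holds). The fingers move at their own pace and stop on an object; FORCE is the grip in N (left out, the last holds). Time passes only in rows, so rows that repeat a pose let the fingers close, or fill a call up. It gives the time, the measured TCP pose, the force and the opening at its end, in the units of the state.
- arm.get_obs(): the state, without advancing time (a new reading comes with each control period).
- arm.capture(name): name is "scene" or "top" or "wrist"; returns the picture (480x640x3 uint8, blue, green, red); there is no depth.
- arm.camera_info(name): a dict with "fx", "fy", "cx", "cy" (pixels), "R" (3x3) and "t" (3): a world point X has camera coordinates R X + t. Camera axes: x right, y down, z forward; pixel columns grow to the right and rows downward; lengths in mm; the calibration is good to about 2 mm. A picture is of the moment at which its call begins: read the wrist's pose just before it. camera_info takes no time and is no camera call; for the wrist camera it gives the pose at the moment of the call.
- arm.close_job(): hands the job in, once; it reports no verdict.
The state is a dict: "t": time; "joint_pos": joint angles; "qvel": joint speeds; "joint_efforts": joint torques, N m; "position": TCP position; "orientation": TCP orientation; "force": force on the tool from outside, world axes, zero at the start; "wrist_torque": the same for the moment, N m; "grip_width": opening from 0.0 (shut) to 1.0 (fully open).
Only numpy, scipy, OpenCV 4.12 (cv2) and the standard library are available. Lean on these libraries where they do the work, as an engineer would, in place of code of your own. Each camera call takes 0.05 s, during which the arm holds its last target. There are 200 camera calls.

## Working session

There is one attempt and no reset: what is moved stays moved. The work goes in short steps, Python scripts to look and compute and a shell command to move; the robot and the scene stay as the last step left them, time stands still between calls to the robot, and variables do not carry over. Pictures are saved under pics/ and viewed, about 8 in all and at most 12, crops included, and the job is handed in when it is done.

```bash
ls; mkdir -p pics
python3 - <<'E'
from plant import arm
import cv2
print(arm.get_obs(), arm.tcp_to_tips)
for n in("scene","top"):
    cv2.imwrite(f"pics/{n}0.png",arm.capture(n)); c=arm.camera_info(n); print(n,c)
E
```

```text
pics
{'t': 0.0, 'joint_pos': array([ 1.09847923,  0.61587464, -0.01263106,  1.42491676,  0.00806536,
        1.10338488, -0.04039955]), 'qvel': array([ 1.52419267e-03,  4.81427977e-04,  1.95629738e-04, -1.79888242e-03,
       -6.52251930e-05, -1.48825937e-03,  1.34680608e-03]), 'joint_efforts': array([ 3.77212348e-05, -4.58931792e+01,  2.08774852e-01, -1.65742868e+01,
       -6.12244732e-02,  2.04053154e-02,  2.16846342e-04]), 'position': array([ 280.1590194 , -586.16091096,  403.60354388]), 'orientation': array([-0.59769553,  0.37783395, -0.37631894,  0.59865317]), 'force': array([ 0.0178159 , -0.8195328 ,  0.81745816]), 'wrist_torque': array([ 0.01625601,  0.00736876, -0.00344773]), 'grip_width': 0.9954448131631667} 186.1
scene {'fx': 619.5818041083513, 'fy': 619.5818041083513, 'cx': 325.66993761659194, 'cy': 241.14913762938605, 'R': array([[ 0.90600374,  0.42292519, -0.01707377],
       [ 0.3176671 , -0.70606696, -0.63289578],
       [-0.27972279,  0.56798217, -0.77404872]]), 't': array([-474.12650358, -123.92301912, 2113.40185923])}
top {'fx': 465.5054447743857, 'fy': 465.5054447743857, 'cx': 322.9177344048158, 'cy': 239.22156179847593, 'R': array([[-2.36440519e-02, -9.99715955e-01, -2.99466850e-03],
       [-9.94290221e-01,  2.38273095e-02, -1.04015462e-01],
       [ 1.04057272e-01,  5.18222608e-04, -9.94571172e-01]]), 't': array([  15.71118565,  536.86937002, 1249.3808874 ])}
```

View pics/top0.png

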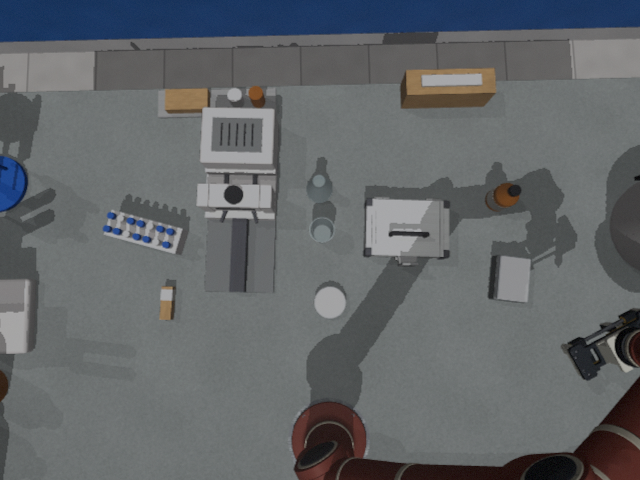

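View pics/scene0.png

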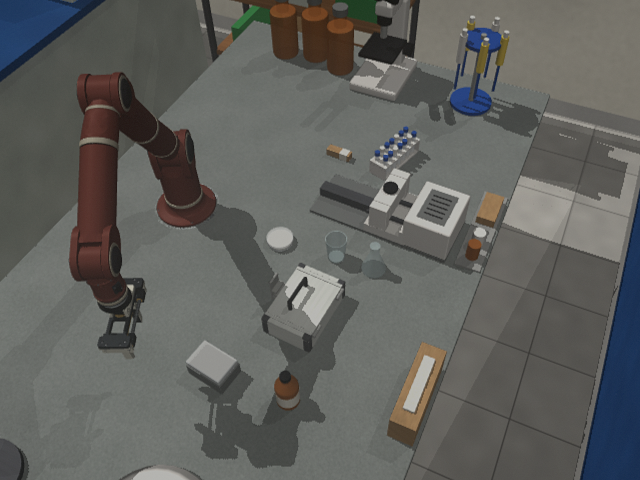

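The top view shows the case on the right, with its lid at about (368–448, 198–258), the handle bar at about (389–428, 235) and the latch at (405, 262). The scanner is on the left: tongue columns 231–247, rows 218–290, head at row 195. The scene view agrees with this. Next I'll measure from enlarged crops.

```bash
cat > h.py <<'E'
import numpy as np, cv2
from scipy.spatial.transform import Rotation as Ro
from plant import arm
GP=167.
def ray(ci,uv,z):
    "pixel -> world point on the plane at height z"
    d=ci["R"].T@np.array([(uv[0]-ci["cx"])/ci["fx"],(uv[1]-ci["cy"])/ci["fy"],1.]); o=-ci["R"].T@ci["t"]
    return o+d*(z-o[2])/d[2]
def proj(ci,X):
    c=ci["R"]@np.asarray(X,float)+ci["t"]; return np.array([ci["fx"]*c[0]/c[2]+ci["cx"],ci["fy"]*c[1]/c[2]+ci["cy"]])
def state():
    o=arm.get_obs(); R=Ro.from_quat(o["orientation"]).as_matrix(); p=np.array(o["position"])
    print("t %.2f"%o["t"],"grasp",np.round(p+R[:,1]*GP,1),"jaw dir deg %.1f"%np.degrees(np.arctan2(R[1,0],R[0,0])),"down",np.round(R[:,1],3),"F",np.round(o["force"],1),"w %.3f"%o["grip_width"],"q",np.round(o["joint_pos"],2))
    return o,p,R
def go(target,jaw=None):
    "travel (m) and yaw to bring the grasp point to target, jaw axis to direction jaw (deg, mod 180)"
    o,p,R=state(); y=0.
    if jaw is not None:
        a=np.degrees(np.arctan2(R[1,0],R[0,0])); d=(jaw-a+90)%180-90; y=-np.radians(d)  # tool y is down
        print("yaw %.3f (alt %.3f)"%(y,y-np.sign(y)*np.pi))
    t=R.T@(np.asarray(target,float)-(p+R[:,1]*GP))/1000; print("travel",np.round(t,4)); return t,y
E
python3 - <<'E'
from h import *
im=cv2.imread("pics/top0.png")
a=cv2.resize(im[185:275,350:460],None,fx=4,fy=4,interpolation=cv2.INTER_CUBIC)
b=cv2.resize(im[165:300,195:285],None,fx=4,fy=4,interpolation=cv2.INTER_CUBIC)
c=np.zeros((540,800,3),np.uint8); c[:360,:440]=a; c[:,440:]=b; cv2.imwrite("pics/crop0.png",c)
ci=arm.camera_info("top")
for n,uv,z in [("lid",(407,228),70),("h1",(389,234),110),("h2",(428,235),110),("tongue",(239,290),45),("tongue",(239,222),45),("beaker",(321,229),45),("petri",(330,302),12)]: print(n,ray(ci,uv,z).round())
E
```

```text
lid [ 557. -221.   70.]
h1 [ 538. -167.  110.]
h2 [ 533. -267.  110.]
tongue [404. 231.  45.]
tongue [588. 230.  45.]
beaker [563.   7.  45.]
petri [365. -12.  12.]
```

View pics/crop0.png

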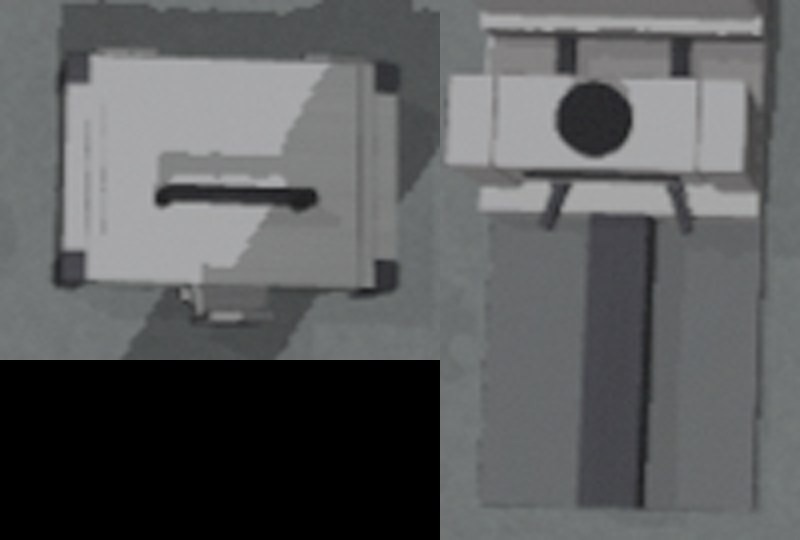

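The crop shows the handle ends at crop (157,197) and (316,199) and the lid corners at (62,58), (398,62), (57,286) and (397,292). The latch tab is at (205–272, 318). The tongue edges run (588→578) and (646→636) over rows 218→505, with its near end at row 505.

Run:
```python
from h import *
ci=arm.camera_info("top")
A=lambda u,v:(350+u/4-.375,185+v/4-.375); B=lambda u,v:(195+(u-440)/4-.375,165+v/4-.375)
c=[ray(ci,A(*p),70)for p in((62,58),(398,62),(57,286),(397,292))]
print("lid corners",np.round(c,0)[:,:2].tolist(),np.mean(c,0).round(1))
l=[ray(ci,A(*p),106)for p in((157,197),(316,199))]; d=l[0]-l[1]; print("handle",np.mean(l,0).round(1),"yaw",np.degrees(np.arctan2(-d[0],d[1])), np.linalg.norm(d))
for i,j in((0,1),(2,3)): d=c[i]-c[j]; print("lid yaw",np.degrees(np.arctan2(-d[0],d[1])),np.linalg.norm(d))
t=[ray(ci,B(*p),45)for p in((588,218),(646,218),(578,505),(636,505))]
print(np.round(t,1)[:,:2].tolist()); f=(t[0]+t[1])/2;n=(t[2]+t[3])/2; print("tongue far",f.round(1),"near",n.round(1),"yaw",np.degrees(np.arctan2(*(f-n)[[1,0]])))
print("tab",ray(ci,A(238,318),116).round(1))
```

```text
lid corners [[638.0, -113.0], [630.0, -337.0], [485.0, -104.0], [476.0, -328.0]] [ 557.2 -220.6   70. ]
handle [ 536.8 -218.6  106. ] yaw -2.1006797080122714 102.37141568199557
lid yaw -2.0801326352691243 224.61110841593407
lid yaw -2.379594240228299 224.37350869614832
[[596.2, 250.0], [595.3, 210.5], [402.3, 257.3], [401.4, 218.5]]
tongue far [595.8 230.3  45. ] near [401.8 237.9  45. ] yaw -2.2558666321814353
tab [ 459.1 -214.4  116. ]
```

```bash
cat >> h.py <<'E'
def fr(o,deg):
    c,s=np.cos(np.radians(deg)),np.sin(np.radians(deg)); return lambda x,y,z: np.array([o[0]+c*x-s*y,o[1]+s*x+c*y,z])
CY,SY=-2.1,-2.26
case=fr((557,-219.7),CY); scan=fr((581.7,230.8),SY)
E
python3 - <<'E'
from h import *
go(case(-58,0,230),CY)
E
```

```text
t 0.10 grasp [ 280.  -585.9  236.7] jaw dir deg -64.5 down [-0.001  0.002 -1.   ] F [-0.   0.1 -0.3] w 0.997 q [ 1.1   0.62 -0.01  1.42  0.01  1.1  -0.04]
yaw -1.088 (alt 2.053)
travel [-0.2378  0.0073  0.3564]
```

```bash
python3 -m inch '[{"travel":[-0.03,0.001,0.045],"yaw":-0.136},{"travel":[-0.06,0.002,0.09],"yaw":-0.272},{"travel":[-0.09,0.003,0.135],"yaw":-0.408},{"travel":[-0.12,0.004,0.18],"yaw":-0.544},{"travel":[-0.15,0.005,0.225],"yaw":-0.68},{"travel":[-0.18,0.006,0.27],"yaw":-0.816},{"travel":[-0.21,0.007,0.315],"yaw":-0.952},{"travel":[-0.238,0.007,0.356],"yaw":-1.088},{"travel":[-0.238,0.007,0.356],"yaw":-1.088},{"travel":[-0.238,0.007,0.356],"yaw":-1.088}]' 1 20
python3 - <<'E'
from h import *
go(case(-58,0,104),CY)
cv2.imwrite("pics/w1.png",arm.capture("wrist"))
ci=arm.camera_info("wrist"); print(ci)
for n,X in dict(handleL=case(-20,45,110),handleR=case(-20,-45,110),tabL=case(-98,20,116),tabR=case(-98,-20,116),lidFL=case(-75,110,70),lidFR=case(-75,-110,70)).items(): print(n,proj(ci,X).round(0))
E
```

```text
t: 1.35
position: [498.4, -218.9, 397.3]
orientation: [0.707, -0.014, 0.013, -0.707]
force: [-0.5, -0.5, -0.4]
grip_width: 0.008
t 1.35 grasp [ 498.2 -219.   230.3] jaw dir deg -2.2 down [-0.001 -0.001 -1.   ] F [-0.5 -0.5 -0.4] w 0.008 q [ 0.6   0.48 -0.34  1.74  0.19  0.96  0.15]
yaw -0.001 (alt 3.140)
travel [0.001  0.1263 0.0015]
{'fx': 413.0558434965356, 'fy': 413.0558434965356, 'cx': 320.2855687596333, 'cy': 243.38982413984743, 'R': array([[ 9.99198214e-01, -4.00309752e-02, -6.70816700e-04],
       [-3.79768033e-02, -9.52963687e-01,  3.00695815e-01],
       [-1.26764107e-02, -3.00429246e-01, -9.53719863e-01]]), 't': array([-506.39440827, -223.34507712,  325.27296711])}
handleL [380. 174.]
handleR [375. 301.]
tabL [260. 214.]
tabR [263. 272.]
lidFL [296.  71.]
lidFR [302. 351.]
```

View pics/w1.png

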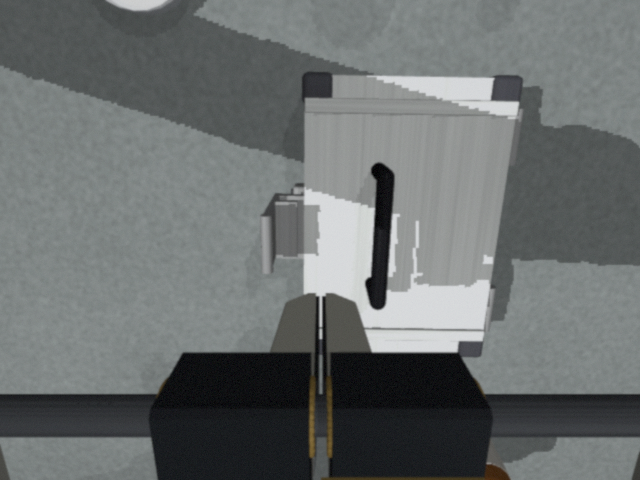

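The wrist view shows the handle bar at (383, 165–305) and the tab's top edge at (268, 208–272). Both are 5–8 px right of the prediction, so the case lies about 3 mm farther in x. I'll correct for that and push the tab.

```bash
sed -i 's/case=fr((557,-219.7),CY)/case=fr((560,-219),CY)/' h.py
python3 -m inch '[{"travel":[0.003,0.05,0.0],"yaw":0},{"travel":[0.003,0.1,0.0],"yaw":0},{"travel":[0.003,0.126,0],"yaw":0},{"travel":[0.003,0.126,0],"yaw":0},{"travel":[-0.012,0.126,0],"yaw":0},{"travel":[-0.025,0.126,0],"yaw":0},{"travel":[-0.038,0.126,0],"yaw":0},{"travel":[-0.05,0.126,0],"yaw":0},{"travel":[-0.062,0.126,0],"yaw":0},{"travel":[-0.07,0.126,0],"yaw":0}]' 1 20
python3 - <<'E'
from h import *
state()
a=arm.capture("wrist");b=arm.capture("top")
c=np.zeros((480,800,3),np.uint8); c[:360,:480]=cv2.resize(a,(480,360)); c[:400,480:]=cv2.resize(b[210:290,370:434],(320,400)); cv2.imwrite("pics/w2.png",c)
E
```

```text
t: 2.65
position: [427.2, -215.6, 271.6]
orientation: [-0.707, 0.014, -0.012, 0.707]
force: [-0.3, -0.3, 0.4]
grip_width: 0.004
t 2.65 grasp [ 426.7 -215.5  104.6] jaw dir deg -2.1 down [-0.003  0.    -1.   ] F [-0.3 -0.3  0.4] w 0.004 q [ 0.62  0.57 -0.28  2.05  0.29  0.57  0.09]
```

View pics/w2.png

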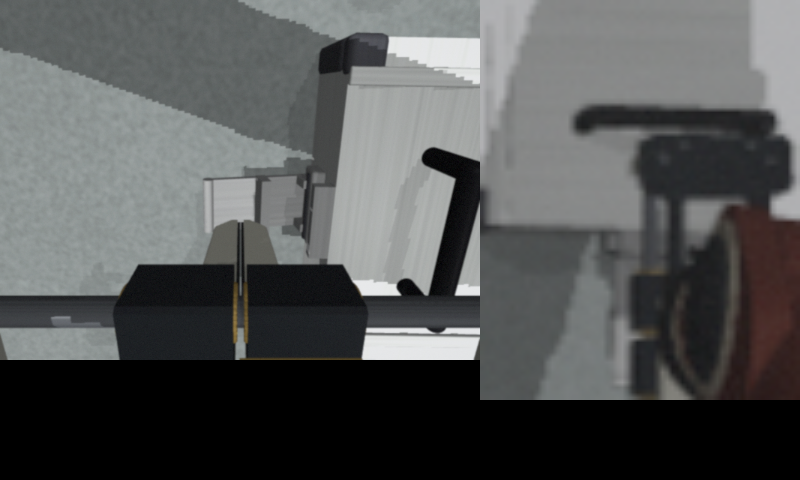

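The latch lever now lies flat out to -x (tab at (205–258, 180–230) in the left part), with no contact force, so it is open. Next is the handle.

Run:
```python
from h import *
go(case(-20,0,112),CY)
```

```text
t 2.75 grasp [ 427.  -215.6  104.6] jaw dir deg -2.2 down [-0.003  0.    -1.   ] F [0.7 0.3 0.3] w 0.008 q [ 0.62  0.57 -0.28  2.05  0.29  0.57  0.09]
yaw -0.001 (alt 3.141)
travel [ 0.113  -0.0077  0.0016]
```

```bash
python3 -m inch '[{"travel":[0,-0.03,0],"yaw":0},{"travel":[0,-0.058,0],"yaw":0},{"travel":[0.05,-0.058,0.001],"yaw":0},{"travel":[0.1,-0.058,0.002],"yaw":0},{"travel":[0.113,-0.058,0.002],"yaw":0},{"travel":[0.113,-0.058,0.002],"yaw":0},{"travel":[0.113,-0.03,0.002],"yaw":0},{"travel":[0.113,-0.008,0.002],"yaw":0},{"travel":[0.113,-0.008,0.002],"yaw":0},{"travel":[0.113,-0.008,0.002],"yaw":0}]' 0.55 20
python3 -m inch '[{"travel":[0,0,0],"yaw":0},{"travel":[0,0,0],"yaw":0},{"travel":[0,0,0],"yaw":0},{"travel":[0,0,0],"yaw":0},{"travel":[0,0,0],"yaw":0},{"travel":[0,0,0],"yaw":0},{"travel":[0,0,0],"yaw":0},{"travel":[0,0,0],"yaw":0},{"travel":[0,0,0],"yaw":0},{"travel":[0,0,0],"yaw":0}]' 1 25
python3 - <<'E'
from h import *
state()
r0=np.array([-95,44.]); 
for th in np.arange(.1,1.86,.1):
    c,s=np.cos(-th),np.sin(-th); r=np.array([c*r0[0]-s*r0[1],s*r0[0]+c*r0[1]])-r0; print("%.1f x %.3f y %.3f"%(th,r[0]/1000,-r[1]/1000))
E
```

```text
t: 4.0
position: [541.4, -218.1, 280.6]
orientation: [0.707, -0.013, 0.013, -0.707]
force: [0.3, -0.1, 0.5]
grip_width: 0.449
t: 5.25
position: [541.0, -217.8, 279.8]
orientation: [-0.707, 0.014, -0.012, 0.707]
force: [-6.0, 1.4, 5.2]
grip_width: 0.119
t 5.25 grasp [ 540.4 -217.8  112.8] jaw dir deg -2.1 down [-0.003  0.    -1.   ] F [-6.   1.4  5.2] w 0.119 q [ 0.53  0.67 -0.3   1.75  0.27  0.76  0.06]
0.1 x 0.005 y -0.009
0.2 x 0.011 y -0.018
0.3 x 0.017 y -0.026
0.4 x 0.025 y -0.034
0.5 x 0.033 y -0.040
0.6 x 0.041 y -0.046
0.7 x 0.051 y -0.051
0.8 x 0.060 y -0.055
0.9 x 0.070 y -0.058
1.0 x 0.081 y -0.060
1.1 x 0.091 y -0.061
1.2 x 0.102 y -0.060
1.3 x 0.112 y -0.059
1.4 x 0.122 y -0.057
1.5 x 0.132 y -0.054
1.6 x 0.142 y -0.050
1.7 x 0.151 y -0.045
1.8 x 0.159 y -0.039
```

```bash
python3 -m inch '[{"travel":[0.005,-0.009,0],"yaw":0},{"travel":[0.011,-0.018,0],"yaw":0},{"travel":[0.017,-0.026,0],"yaw":0},{"travel":[0.025,-0.034,0],"yaw":0},{"travel":[0.033,-0.040,0],"yaw":0},{"travel":[0.041,-0.046,0],"yaw":0},{"travel":[0.051,-0.051,0],"yaw":0},{"travel":[0.060,-0.055,0],"yaw":0},{"travel":[0.07,-0.058,0],"yaw":0},{"travel":[0.081,-0.060,0],"yaw":0}]' 1 25
python3 - <<'E'
from h import *
state()
E
```

```text
t: 6.5
position: [621.4, -222.0, 341.7]
orientation: [0.708, -0.016, 0.012, -0.706]
force: [-9.4, -0.2, 7.7]
grip_width: 0.123
t 6.50 grasp [ 620.5 -222.4  174.7] jaw dir deg -2.2 down [-0.006 -0.002 -1.   ] F [-9.4 -0.2  7.7] w 0.123 q [ 0.48  0.71 -0.31  1.46  0.24  1.02  0.07]
```

```bash
python3 -m inch '[{"travel":[0.010,-0.001,0],"yaw":0},{"travel":[0.021,0,0],"yaw":0},{"travel":[0.031,0.001,0],"yaw":0},{"travel":[0.041,0.003,0],"yaw":0},{"travel":[0.051,0.006,0],"yaw":0},{"travel":[0.056,0.008,0],"yaw":0},{"travel":[0.061,0.010,0],"yaw":0},{"travel":[0.061,0.010,0],"yaw":0},{"travel":[0.061,0.010,0],"yaw":0},{"travel":[0.061,0.010,0],"yaw":0}]' 1 25
python3 - <<'E'
from h import *
state()
a=arm.capture("wrist");b=arm.capture("scene")
c=np.zeros((400,800,3),np.uint8); c[:300,:400]=cv2.resize(a,(400,300)); c[:,400:]=cv2.resize(b[190:350,210:370],(400,400)); cv2.imwrite("pics/w3.png",c)
E
```

```text
t: 7.75
position: [684.0, -225.1, 330.8]
orientation: [0.708, -0.013, 0.015, -0.706]
force: [-2.1, -4.6, 2.8]
grip_width: 0.118
t 7.75 grasp [ 684.4 -225.8  163.8] jaw dir deg -2.2 down [ 0.003 -0.004 -1.   ] F [-2.1 -4.6  2.8] w 0.118 q [ 0.43  0.81 -0.3   1.27  0.25  1.09  0.07]
```

View pics/w3.png

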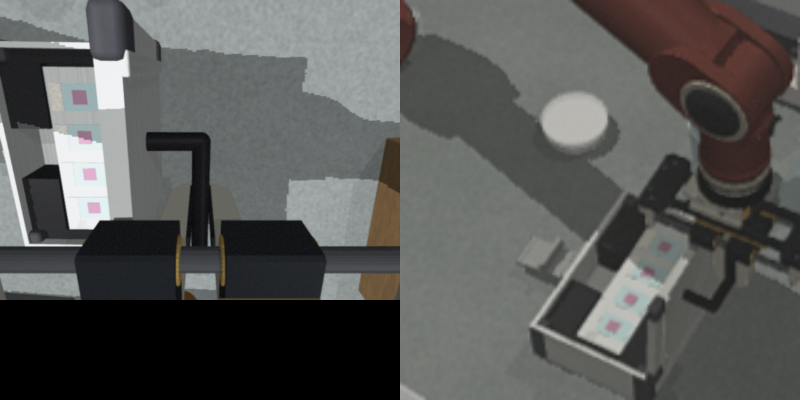

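The lid now stands upright. The left part shows an open case with the four-slide carrier inside, and the measured arc gives about 1.62 rad. Next: release with a small opening, rise, cross over the lid edge and push it on to its stop from inside.

```bash
python3 -m inch '[{"travel":[0,0,0],"yaw":0},{"travel":[0,0,0],"yaw":0},{"travel":[0,-0.02,0],"yaw":0},{"travel":[0,-0.05,0],"yaw":0},{"travel":[0,-0.1,0],"yaw":0},{"travel":[0,-0.1,0],"yaw":0},{"travel":[-0.04,-0.1,0],"yaw":0},{"travel":[-0.085,-0.1,0],"yaw":0},{"travel":[-0.085,-0.1,0],"yaw":0},{"travel":[-0.085,-0.1,0],"yaw":0}]' 0.74 25
python3 - <<'E'
from h import *
go(case(42,0,184),CY)
E
```

```text
t: 9.1
position: [599.6, -219.3, 429.8]
orientation: [-0.707, 0.012, -0.013, 0.707]
force: [0.3, -0.2, -0.1]
grip_width: 0.26
t 9.10 grasp [ 599.9 -219.1  262.8] jaw dir deg -2.1 down [ 0.002  0.001 -1.   ] F [ 0.3 -0.2 -0.1] w 0.260 q [ 0.51  0.59 -0.33  1.42  0.2   1.16  0.11]
yaw 0.001 (alt -3.141)
travel [ 0.002   0.0788 -0.0014]
```

```bash
python3 -m inch '[{"travel":[0,0,0],"yaw":0},{"travel":[0,0.04,-0.001],"yaw":0},{"travel":[0,0.079,-0.001],"yaw":0},{"travel":[0,0.079,-0.001],"yaw":0},{"travel":[0.012,0.079,-0.001],"yaw":0},{"travel":[0.022,0.079,-0.001],"yaw":0},{"travel":[0.032,0.079,-0.001],"yaw":0},{"travel":[0.04,0.079,-0.001],"yaw":0},{"travel":[0.046,0.079,-0.001],"yaw":0},{"travel":[0.05,0.079,-0.001],"yaw":0}]' 1 25
python3 -m inch '[{"travel":[0.001,0,0],"yaw":0},{"travel":[0.002,0,0],"yaw":0},{"travel":[0.003,0,0],"yaw":0},{"travel":[0.004,0,0],"yaw":0},{"travel":[0.005,0,0],"yaw":0},{"travel":[0.006,0,0],"yaw":0},{"travel":[0.006,0,0],"yaw":0},{"travel":[0.006,0,0],"yaw":0},{"travel":[0.006,0,0],"yaw":0},{"travel":[0.006,0,0],"yaw":0}]'
python3 -c "
from h import *
state()"
```

```text
t: 10.35
position: [648.5, -223.0, 349.8]
orientation: [-0.707, 0.014, -0.012, 0.707]
force: [-3.7, -0.3, -0.8]
grip_width: 0.004
t: 11.6
position: [654.0, -222.9, 350.8]
orientation: [-0.707, 0.014, -0.012, 0.707]
force: [-6.0, 0.5, 0.6]
grip_width: 0.006
t 11.60 grasp [ 653.4 -222.9  183.8] jaw dir deg -2.1 down [-0.003  0.    -1.   ] F [-6.   0.5  0.6] w 0.006 q [ 0.46  0.75 -0.31  1.35  0.24  1.09  0.08]
```

```bash
python3 -m inch '[{"travel":[0.001,0,0],"yaw":0},{"travel":[0.002,0,0],"yaw":0},{"travel":[0.003,0,0],"yaw":0},{"travel":[0.004,0,0],"yaw":0},{"travel":[0.005,0,0],"yaw":0},{"travel":[0.006,0,0],"yaw":0},{"travel":[0.007,0,0],"yaw":0},{"travel":[0.007,0,0],"yaw":0},{"travel":[0.007,0,0],"yaw":0},{"travel":[0.007,0,0],"yaw":0}]'
python3 -c "
from h import *
state()"
```

```text
t: 12.85
position: [657.2, -223.2, 350.8]
orientation: [-0.707, 0.02, -0.006, 0.707]
force: [-19.5, 1.4, 9.6]
grip_width: 0.009
t 12.85 grasp [ 653.9 -222.9  183.9] jaw dir deg -2.2 down [-0.019  0.001 -1.   ] F [-19.5   1.4   9.6] w 0.009 q [ 0.45  0.75 -0.31  1.33  0.24  1.11  0.08]
```

The force rose to 19.5 N without movement, so the lid is at its stop. Now I'll go over the carrier and look.

```bash
python3 -m inch '[{"travel":[-0.02,0,0],"yaw":0},{"travel":[-0.05,-0.01,0],"yaw":0},{"travel":[-0.08,-0.02,0],"yaw":0},{"travel":[-0.103,-0.02,0],"yaw":0},{"travel":[-0.103,-0.02,0],"yaw":0},{"travel":[-0.103,-0.02,0],"yaw":0},{"travel":[-0.103,-0.02,0],"yaw":0},{"travel":[-0.103,-0.02,0],"yaw":0},{"travel":[-0.103,-0.02,0],"yaw":0},{"travel":[-0.103,-0.02,0],"yaw":0}]' 0.12 25
python3 - <<'E'
from h import *
go(case(0,0,56),CY)
cv2.imwrite("pics/w4.png",arm.capture("wrist")); ci=arm.camera_info("wrist")
for n,X in dict(a=case(-28,90,50),b=case(28,90,50),c=case(-28,-90,50),d=case(28,-90,50)).items(): print(n,proj(ci,X).round(0))
np.save("ci4.npy",ci,allow_pickle=True)
E
```

```text
t: 14.1
position: [559.0, -219.4, 370.6]
orientation: [-0.707, 0.013, -0.013, 0.707]
force: [-0.3, -0.2, 0.2]
grip_width: 0.88
t 14.10 grasp [ 559.  -219.4  203.6] jaw dir deg -2.1 down [-0.  0. -1.] F [-0.3 -0.2  0.2] w 0.880 q [ 0.54  0.59 -0.33  1.61  0.22  0.98  0.1 ]
yaw -0.000 (alt 3.141)
travel [0.001  0.1476 0.0004]
a [281. 104.]
b [362. 104.]
c [287. 336.]
d [355. 336.]
```

View pics/w4.png

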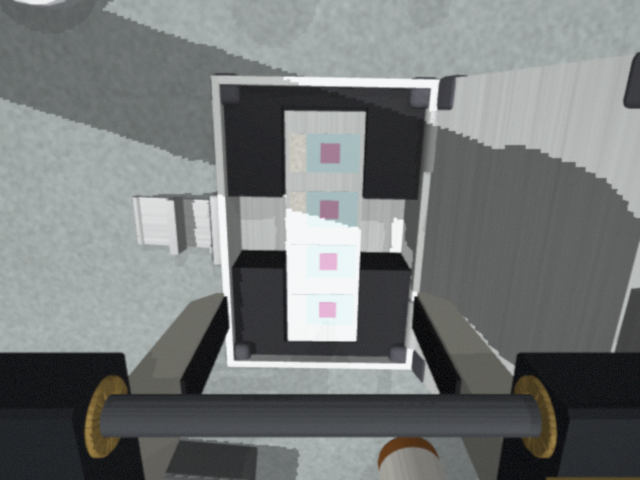

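The carrier's corners are at (284,110), (366,112), (287,340) and (357,342). That is +3 px in columns and +5 px in rows from the prediction, so its centre is near (561.5, -223). The notches are clear, and I'm descending.

```bash
python3 -m inch '[{"travel":[0.001,0.04,0.003],"yaw":0},{"travel":[0.001,0.08,0.003],"yaw":0},{"travel":[0.001,0.115,0.003],"yaw":0},{"travel":[0.001,0.13,0.003],"yaw":0},{"travel":[0.001,0.135,0.003],"yaw":0},{"travel":[0.001,0.138,0.003],"yaw":0},{"travel":[0.001,0.141,0.003],"yaw":0},{"travel":[0.001,0.141,0.003],"yaw":0},{"travel":[0.001,0.141,0.003],"yaw":0},{"travel":[0.001,0.141,0.003],"yaw":0}]' 0.12 25
python3 -c "
from h import *
go((560,-222.5,55),CY)"
```

```text
t: 15.4
position: [560.0, -216.5, 230.0]
orientation: [0.707, -0.013, 0.013, -0.707]
force: [-0.3, -0.7, 0.4]
grip_width: 0.878
t 15.40 grasp [ 560.1 -216.5   63. ] jaw dir deg -2.1 down [ 0.001 -0.    -1.   ] F [-0.3 -0.7  0.4] w 0.878 q [ 0.5   0.76 -0.27  1.74  0.3   0.68  0.03]
yaw -0.000 (alt 3.141)
travel [ 0.0001  0.008  -0.006 ]
```

```bash
python3 -m inch '[{"travel":[0,0,-0.003],"yaw":0},{"travel":[0,0,-0.006],"yaw":0},{"travel":[0,0.002,-0.006],"yaw":0},{"travel":[0,0.004,-0.006],"yaw":0},{"travel":[0,0.005,-0.006],"yaw":0},{"travel":[0,0.006,-0.006],"yaw":0},{"travel":[0,0.007,-0.006],"yaw":0},{"travel":[0,0.007,-0.006],"yaw":0},{"travel":[0,0.007,-0.006],"yaw":0},{"travel":[0,0.007,-0.006],"yaw":0}]' 0.12 25
python3 -m inch '[{"travel":[0,0,0],"yaw":0},{"travel":[0,0,0],"yaw":0},{"travel":[0,0,0],"yaw":0},{"travel":[0,0,0],"yaw":0},{"travel":[0,0,0],"yaw":0},{"travel":[0,0,0],"yaw":0},{"travel":[0,0,0],"yaw":0},{"travel":[0,0,0],"yaw":0},{"travel":[0,0,0],"yaw":0},{"travel":[0,0,0],"yaw":0}]' 1 35
python3 -c "
from h import *
state()"
```

```text
t: 16.65
position: [559.7, -222.4, 222.8]
orientation: [-0.707, 0.013, -0.013, 0.707]
force: [1.4, -0.1, -0.1]
grip_width: 0.881
t: 17.9
position: [559.8, -222.4, 222.8]
orientation: [-0.707, 0.013, -0.013, 0.707]
force: [0.5, 0.7, -0.8]
grip_width: 0.598
t 17.90 grasp [ 559.9 -222.4   55.8] jaw dir deg -2.1 down [ 0.  0. -1.] F [ 0.5  0.7 -0.8] w 0.598 q [ 0.5   0.78 -0.27  1.73  0.3   0.67  0.04]
```

```bash
python3 -m inch '[{"travel":[0,-0.005,0],"yaw":0},{"travel":[0,-0.015,0],"yaw":0},{"travel":[0,-0.035,0],"yaw":0},{"travel":[0,-0.07,0],"yaw":0},{"travel":[0,-0.11,0],"yaw":0},{"travel":[0,-0.15,0],"yaw":0},{"travel":[0,-0.18,0],"yaw":0},{"travel":[0,-0.18,0],"yaw":0},{"travel":[0,-0.18,0],"yaw":0},{"travel":[0,-0.18,0],"yaw":0}]'
python3 -c "
from h import *
go(scan(-80,0,150),SY+90)
cv2.imwrite('pics/w5.png',arm.capture('wrist'))"
```

```text
t: 19.15
position: [559.1, -222.4, 400.8]
orientation: [-0.707, 0.014, -0.012, 0.707]
force: [-0.3, 0.2, -3.0]
grip_width: 0.6
t 19.15 grasp [ 558.4 -222.2  233.8] jaw dir deg -2.1 down [-0.004  0.001 -1.   ] F [-0.3  0.2 -3. ] w 0.600 q [ 0.55  0.56 -0.34  1.57  0.21  1.05  0.12]
yaw -1.568 (alt 1.573)
travel [-0.0731  0.0846  0.4537]
```

```bash
python3 -m inch '[{"travel":[-0.008,0,0.05],"yaw":-0.17},{"travel":[-0.016,0,0.1],"yaw":-0.34},{"travel":[-0.024,0,0.15],"yaw":-0.51},{"travel":[-0.032,0,0.2],"yaw":-0.68},{"travel":[-0.04,0,0.25],"yaw":-0.85},{"travel":[-0.048,0,0.3],"yaw":-1.02},{"travel":[-0.056,0,0.35],"yaw":-1.19},{"travel":[-0.064,0,0.4],"yaw":-1.37},{"travel":[-0.073,0,0.454],"yaw":-1.5},{"travel":[-0.073,0,0.454],"yaw":-1.568}]'
python3 -m inch '[{"travel":[0,0.03,0],"yaw":0},{"travel":[0,0.06,0],"yaw":0},{"travel":[0,0.08,0],"yaw":0},{"travel":[0,0.08,0],"yaw":0},{"travel":[0,0.08,0],"yaw":0},{"travel":[0,0.08,0],"yaw":0},{"travel":[0,0.08,0],"yaw":0},{"travel":[0,0.08,0],"yaw":0},{"travel":[0,0.08,0],"yaw":0},{"travel":[0,0.08,0],"yaw":0}]'
python3 - <<'E'
from h import *
go(scan(-80,0,66),SY+90)
a=arm.capture('wrist'); cv2.imwrite('pics/w6.png',a); ci=arm.camera_info('wrist'); b=arm.capture('top'); cv2.imwrite('pics/t6.png',b)
for n,X in dict(nL=scan(-180,20,45),nR=scan(-180,-20,45),fL=scan(20,20,45),fR=scan(20,-20,45),headL=scan(35,0,73),bL=scan(-180,95,12),bR=scan(-180,-95,12)).items(): print(n,proj(ci,X).round(0))
cap=scan(65,0,147); print('cap',proj(ci,cap).round(), proj(arm.camera_info('top'),cap).round(1))
E
```

```text
t: 20.45
position: [501.2, 239.5, 402.7]
orientation: [-0.505, -0.494, 0.492, 0.509]
force: [0.4, -1.3, -2.1]
grip_width: 0.598
t: 21.7
position: [503.5, 233.9, 322.8]
orientation: [-0.51, -0.49, 0.49, 0.51]
force: [-0.6, 0.6, -2.9]
grip_width: 0.599
t 21.70 grasp [503.5 233.9 155.8] jaw dir deg 87.7 down [ 0.  0. -1.] F [-0.6  0.6 -2.9] w 0.599 q [-0.03  0.66 -0.72  1.79  0.54  0.9   0.54]
yaw -0.000 (alt 3.141)
travel [-0.0001  0.0898  0.0018]
nL [354.  81.]
nR [285.  81.]
fL [347. 376.]
fR [292. 376.]
headL [320. 420.]
bL [464.  85.]
bR [175.  85.]
cap [320. 567.] [232.2 193.1]
```

View pics/w6.png

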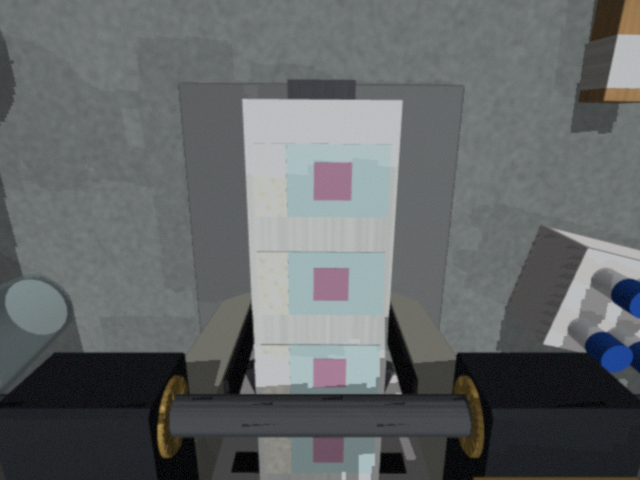

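The wrist view looks back towards the robot. The tongue's near end is at (288–355, 80) and the base at (180–463, 84), both within 2 px of the prediction, so the scanner lies about 1 mm to +y. The carrier is held straight, and I'm lowering it.

```bash
sed -i 's/scan=fr((581.7,230.8),SY)/scan=fr((581.7,231.8),SY)/' h.py; python3 -m inch '[{"travel":[0.001,0.03,0.002],"yaw":0},{"travel":[0.001,0.06,0.002],"yaw":0},{"travel":[0.001,0.075,0.002],"yaw":0},{"travel":[0.001,0.085,0.002],"yaw":0},{"travel":[0.001,0.088,0.002],"yaw":0},{"travel":[0.001,0.09,0.002],"yaw":0},{"travel":[0.001,0.092,0.002],"yaw":0},{"travel":[0.001,0.093,0.002],"yaw":0},{"travel":[0.001,0.093,0.002],"yaw":0},{"travel":[0.001,0.093,0.002],"yaw":0}]'
python3 -c "
from h import *
go(scan(-80,0,62),SY+90)"
```

```text
t: 23.05
position: [501.6, 235.0, 229.9]
orientation: [0.51, 0.49, -0.49, -0.51]
force: [-0.8, 0.1, -2.1]
grip_width: 0.598
t 23.05 grasp [501.7 235.1  62.9] jaw dir deg 87.7 down [ 0.  0. -1.] F [-0.8  0.1 -2.1] w 0.598 q [-0.09  0.78 -0.62  1.86  0.67  0.72  0.43]
yaw -0.000 (alt 3.141)
travel [-0.0001  0.0009 -0.0001]
```

```bash
python3 -m inch '[{"travel":[0,0.0005,0],"yaw":0},{"travel":[0,0.001,0],"yaw":0},{"travel":[0,0.0015,0],"yaw":0},{"travel":[0,0.0015,0],"yaw":0},{"travel":[0,0.0015,0],"yaw":0},{"travel":[0,0.0015,0],"yaw":0},{"travel":[0,0.0015,0],"yaw":0},{"travel":[0,0.0015,0],"yaw":0},{"travel":[0,0.0015,0],"yaw":0},{"travel":[0,0.0015,0],"yaw":0}]'
python3 -c "
from h import *
state()"
```

```text
t: 24.3
position: [501.5, 235.2, 229.8]
orientation: [0.51, 0.49, -0.49, -0.509]
force: [-2.1, -2.2, 7.4]
grip_width: 0.596
t 24.30 grasp [501.7 235.1  62.8] jaw dir deg 87.7 down [ 0.001 -0.    -1.   ] F [-2.1 -2.2  7.4] w 0.596 q [-0.1   0.78 -0.62  1.87  0.67  0.72  0.43]
```

```bash
python3 -m inch '[{"travel":[0,0,0],"yaw":0},{"travel":[0,0,0],"yaw":0},{"travel":[0,0,0],"yaw":0},{"travel":[0,0,0],"yaw":0},{"travel":[0,0,0],"yaw":0},{"travel":[0,0,0],"yaw":0},{"travel":[0,0,0],"yaw":0},{"travel":[0,0,0],"yaw":0},{"travel":[0,0,0],"yaw":0},{"travel":[0,0,0],"yaw":0}]' 0.12 25
python3 -m inch '[{"travel":[0,0,0.02],"yaw":0},{"travel":[0,0,0.04],"yaw":0},{"travel":[0,0,0.06],"yaw":0},{"travel":[0,0.003,0.077],"yaw":0},{"travel":[0,0.006,0.077],"yaw":0},{"travel":[0,0.006,0.077],"yaw":0},{"travel":[0,0.006,0.077],"yaw":0},{"travel":[0,0.006,0.077],"yaw":0},{"travel":[0,0.006,0.077],"yaw":0},{"travel":[0,0.006,0.077],"yaw":0}]'
python3 - <<'E'
from h import *
go(scan(-157,0,56),SY+90)
a=arm.capture("scene"); b=arm.capture("top"); w=arm.capture("wrist"); ct=arm.camera_info("top")
c=np.zeros((560,800,3),np.uint8); c[:300,:400]=cv2.resize(w,(400,300)); c[:560,400:]=cv2.resize(b[165:305,190:290],(400,560)); c[300:,:400]=cv2.resize(a[145:275,290:490],(400,260)); cv2.imwrite("pics/c7.png",c)
E
```

```text
t: 25.55
position: [501.6, 235.0, 228.3]
orientation: [-0.51, -0.49, 0.49, 0.51]
force: [-0.5, 0.0, 0.5]
grip_width: 0.882
t: 26.8
position: [424.7, 238.0, 222.3]
orientation: [-0.51, -0.49, 0.49, 0.51]
force: [0.6, 0.7, 0.1]
grip_width: 0.881
t 26.80 grasp [424.8 238.1  55.3] jaw dir deg 87.7 down [ 0.  0. -1.] F [0.6 0.7 0.1] w 0.881 q [-0.18  0.72 -0.57  2.05  0.72  0.58  0.27]
yaw -0.000 (alt 3.141)
travel [-0.0001 -0.0007 -0.0001]
```

View pics/c7.png

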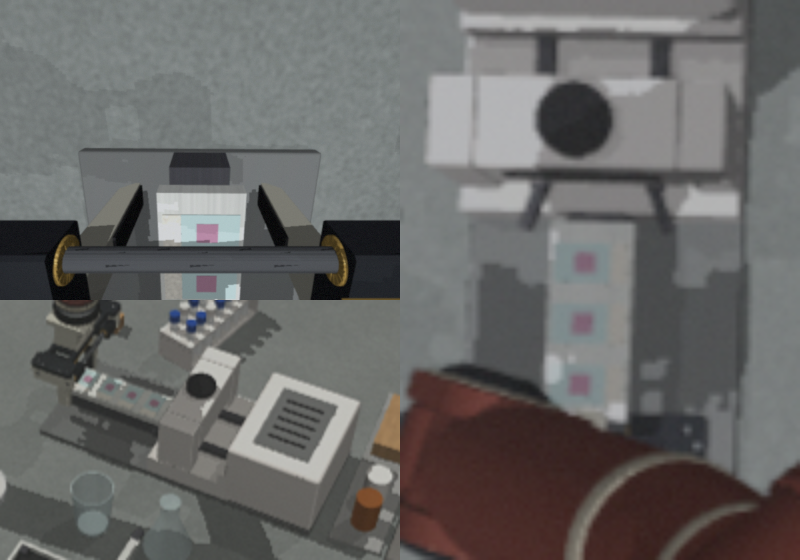

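The carrier lies flat and centred on the tongue: in the left part it sits between the open fingers, and in the right part its far end is at the tongue's end. I'll grip the near end and slide it in.

```bash
python3 -m inch '[{"travel":[0,0,0],"yaw":0},{"travel":[0,0,0],"yaw":0},{"travel":[0,0,0],"yaw":0},{"travel":[0,0,0],"yaw":0},{"travel":[0,0,0],"yaw":0},{"travel":[0,0,0],"yaw":0},{"travel":[0,0,0],"yaw":0},{"travel":[0,0,0],"yaw":0},{"travel":[0,0,0],"yaw":0},{"travel":[0,0,0],"yaw":0}]' 1 30
python3 -m inch '[{"travel":[0,0,-0.008],"yaw":0},{"travel":[0,0,-0.02],"yaw":0},{"travel":[0,0,-0.034],"yaw":0},{"travel":[0,0,-0.048],"yaw":0},{"travel":[0,0,-0.062],"yaw":0},{"travel":[0,0,-0.076],"yaw":0},{"travel":[0,0,-0.09],"yaw":0},{"travel":[0,0,-0.104],"yaw":0},{"travel":[0,0,-0.114],"yaw":0},{"travel":[0,0,-0.12],"yaw":0}]'
python3 -c "
from h import *
go(scan(-27,0,55.3),SY+90)"
```

```text
t: 28.2
position: [424.6, 238.1, 222.3]
orientation: [-0.51, -0.49, 0.49, 0.51]
force: [0.6, 0.1, 0.4]
grip_width: 0.604
t: 29.45
position: [545.0, 233.3, 222.3]
orientation: [-0.51, -0.49, 0.49, 0.51]
force: [-4.2, 0.9, 4.2]
grip_width: 0.596
t 29.45 grasp [545.  233.3  55.3] jaw dir deg 87.7 down [-0. -0. -1.] F [-4.2  0.9  4.2] w 0.596 q [-0.07  0.83 -0.62  1.76  0.67  0.77  0.5 ]
yaw -0.001 (alt 3.141)
travel [-0.      0.     -0.0098]
```

```bash
python3 -m inch '[{"travel":[0,0,-0.001],"yaw":0},{"travel":[0,0,-0.002],"yaw":0},{"travel":[0,0,-0.003],"yaw":0},{"travel":[0,0,-0.004],"yaw":0},{"travel":[0,0,-0.005],"yaw":0},{"travel":[0,0,-0.006],"yaw":0},{"travel":[0,0,-0.007],"yaw":0},{"travel":[0,0,-0.008],"yaw":0},{"travel":[0,0,-0.009],"yaw":0},{"travel":[0,0,-0.009],"yaw":0}]'
python3 -c "
from h import *
state()"
```

```text
t: 30.7
position: [552.5, 233.2, 222.3]
orientation: [-0.509, -0.489, 0.491, 0.51]
force: [-6.2, -0.2, 7.2]
grip_width: 0.597
t 30.70 grasp [552.1 233.1  55.3] jaw dir deg 87.7 down [-0.003 -0.    -1.   ] F [-6.2 -0.2  7.2] w 0.597 q [-0.07  0.84 -0.63  1.73  0.66  0.79  0.51]
```

```bash
python3 -m inch '[{"travel":[0,0,-0.001],"yaw":0},{"travel":[0,0,-0.002],"yaw":0},{"travel":[0,0,-0.003],"yaw":0},{"travel":[0,0,-0.004],"yaw":0},{"travel":[0,0,-0.004],"yaw":0},{"travel":[0,0,-0.004],"yaw":0},{"travel":[0,0,-0.004],"yaw":0},{"travel":[0,0,-0.004],"yaw":0},{"travel":[0,0,-0.004],"yaw":0},{"travel":[0,0,-0.004],"yaw":0}]'
python3 -c "
from h import *
state()"
```

```text
t: 31.95
position: [553.8, 233.5, 222.3]
orientation: [-0.508, -0.487, 0.493, 0.511]
force: [-13.8, -2.0, 11.9]
grip_width: 0.596
t 31.95 grasp [552.2 233.2  55.3] jaw dir deg 87.8 down [-0.01  -0.002 -1.   ] F [-13.8  -2.   11.9] w 0.596 q [-0.07  0.85 -0.63  1.73  0.66  0.8   0.52]
```

```bash
python3 -m inch '[{"travel":[0,0,0.003],"yaw":0},{"travel":[0,0,0.003],"yaw":0},{"travel":[0,0,0.003],"yaw":0},{"travel":[0,0,0.003],"yaw":0},{"travel":[0,0,0.003],"yaw":0},{"travel":[0,0,0.003],"yaw":0},{"travel":[0,0,0.003],"yaw":0},{"travel":[0,0,0.003],"yaw":0},{"travel":[0,0,0.003],"yaw":0},{"travel":[0,0,0.003],"yaw":0}]' 0.12 30
python3 -m inch '[{"travel":[0,-0.04,0.003],"yaw":0},{"travel":[0,-0.08,0.003],"yaw":0},{"travel":[0,-0.13,0.003],"yaw":0},{"travel":[0,-0.18,0.003],"yaw":0},{"travel":[0.03,-0.2,0.03],"yaw":0},{"travel":[0.0,-0.2,0.03],"yaw":0},{"travel":[-0.05,-0.2,0.03],"yaw":0},{"travel":[-0.1,-0.2,0.03],"yaw":0},{"travel":[-0.15,-0.2,0.03],"yaw":0},{"travel":[-0.2,-0.2,0.03],"yaw":0}]'
python3 - <<'E'
from h import *
state()
b=arm.capture("top"); a=arm.capture("scene"); ct=arm.camera_info("top"); cs=arm.camera_info("scene")
cv2.imwrite("pics/t8.png",b)
c=np.zeros((560,800,3),np.uint8); c[:,:360]=cv2.resize(b[165:305,195:285],(360,560),interpolation=cv2.INTER_CUBIC); c[:260,400:]=cv2.resize(a[145:275,300:500],(400,260)); c[280:,400:]=cv2.resize(a[200:340,230:430],(400,280)); cv2.imwrite("pics/c8.png",c)
t=lambda p:((p-[195,165]+.375)*4).round(0)
for n,X in dict(nL=scan(-40,28,57),nR=scan(-40,-28,57),hL=scan(35,-28,73),tn=scan(-180,0,45),housingL=scan(140,0,67),cap=scan(65,0,147)).items(): print(n,t(proj(ct,X)))
E
```

```text
t: 33.2
position: [554.5, 233.0, 222.3]
orientation: [-0.51, -0.49, 0.49, 0.51]
force: [0.7, -0.6, -0.0]
grip_width: 0.881
t: 34.45
position: [516.3, 32.7, 422.4]
orientation: [0.51, 0.49, -0.49, -0.51]
force: [0.8, -0.4, 0.1]
grip_width: 0.875
t 34.45 grasp [516.4  32.6 255.4] jaw dir deg 87.7 down [ 0. -0. -1.] F [ 0.8 -0.4  0.1] w 0.875 q [ 0.44  0.5  -0.83  1.76  0.42  1.06  1.  ]
nL [128. 295.]
nR [211. 296.]
hL [211. 181.]
tn [165. 505.]
housingL [176.  29.]
cap [149. 114.]
```

View pics/c8.png

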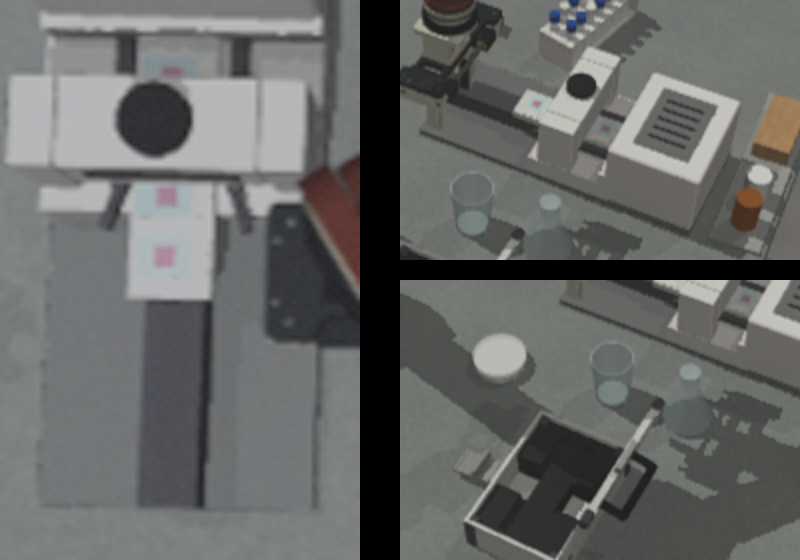

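The top crop shows the carrier's near end at row 298 against 295.5 predicted, so x is about 48 mm. It is parallel to the tongue and centred (128–212 against 128–211). The far end shows close to the housing front at row ~35. The lid is back, the latch is open, and the beaker, flask and dish are standing. The arm is clear, so I'm handing the job in.

```bash
python3 -c "
from plant import arm
print(arm.close_job())"
```

```text
the job is handed in; nothing more can be done
None
```

The job is done and handed in at about 34.5 s of the 72 s allowed; no verdict was reported.

- **Case:** I flipped the latch open with closed fingers. Then I lifted the lid by its handle and pushed it on until the force rose to 19.5 N without further movement, so it is at its stop.
- **Carrier:** I took it out by its middle, laid it on the tongue and released it. I then gripped it by its near end and slid it in until it stopped moving, while the push force rose from 6 to 14 N.

**Last checks:** From the top camera the carrier is at about x = 48 mm (accepted range 44–53 mm), centred within about 1 mm and parallel to the tongue. The latch and lid are open, the beaker, flask and culture dish still stand, and the arm is clear with no force reading.

**Disagreement:** By my estimated scanner pose the carrier stopped about 2 mm short of the nominal 50 mm. The stop's edge also appeared about 2–3 mm nearer in the picture, so I put this down to pose error and did not check it further. I also did not measure the bystanders' positions at the end; I only looked at those in view.

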